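# Load the grommet die and bring the setter over it

### The arm

A 6-joint arm with a two-finger parallel gripper is mounted at the origin on a cart in front of the work surface, level with it; the furniture and walls round the work are solid. World frame = base frame: x ahead of the robot, y to its left, z up, the work surface at z = 0. Lengths are in mm, angles in degrees, forces in N, time in s.
With the tool pointing down it reaches from about 350 to 850 mm from the base axis. Payload 8.1 kg.
Tool frame: the origin (TCP) lies midway between the tips of the shut fingers; the grasp point (between the pads) lies 19 mm behind it (hold_point_z is the distance from the TCP to the grasp point, in mm); z points along the fingers, y is the direction in which the jaws open and shut (so a half turn about z gives the same grasp; the last joint's range is limited). The gripper opens to 85 mm and grips with 20 to 120 N. Pads are 22 mm wide; open, the fingers measure 114 mm over their backs; the gripper's body (76 mm by 85 mm) begins 54 mm behind the grasp point. The pads swing forward as they close: fully open they stand 13 mm farther back than shut.
Start: joints at [68.102, 7.471, 85.268, -0, 87.261, -4.893], TCP at [175.455, 573.778, 231.292] pointing down, gripper open.
Joint ranges: [-169.43, 169.43], [-51.17, 129.36], [1.28, 143.12], [-76.62, 256.62], [0, 156.53], [-152.29, 152.29]. Speed limits (degrees/s): [136.94, 136.94, 159.86, 180, 180, 180].

### API

Orientations are given as [roll, pitch, yaw] about the fixed x, y, z axes, in that order (R = Rz(yaw) Ry(pitch) Rx(roll)).
In Python, from bench import sense, snapshot, camera_params, hand_in, hold_point_z gives the robot as it stands.
- The arm moves only by the tool servo_tool, never from a script. Its argument "motion" is a list of rows, each a list of 7 numbers: the finger opening in mm, from 0 to 85.4, then the shift along the tool's x, y, z in mm, then the turn, a rotation vector about the tool's x, y, z in rad. A call has 1 to 10 rows; each row shifts and turns the pose as measured when the row begins, along the tool's axes as they then stand; what a row does not reach is not made up. A row lasts 1/10 s, in which the tool goes at most 50 mm and 8.59 degrees, less where a joint would pass 70% of its speed; a pose out of reach is approached as far as the arm can. A call with a gripper value outside its range is refused whole. The fingers move at their own pace and stop on an object; "force" is the grip in N (left out, the last holds). Time passes only in rows, so rows that do not move let the fingers close. It gives the time, the measured TCP pose, the force and the opening at its end, in the units of the state.
- sense(): the state, without advancing time (a new reading comes with each control period).
- snapshot(name): name is "scene" or "side" or "wrist"; returns the picture (400x640x3 uint8, blue, green, red); there is no depth.
- camera_params(name): a dict with "fx", "fy", "cx", "cy" (pixels), "D" ([k1, k2, p1, p2, k3] as OpenCV has them; the pictures are not rectified), "R" (3x3) and "t" (3): a world point X has camera coordinates R X + t; the wrist camera has in their place "tool_from_camera" (4x4, takes a point from camera to tool coordinates, whose origin is the TCP and whose axes are the flange's). Camera axes: x right, y down, z forward; pixel columns grow to the right and rows downward; lengths in mm; the calibration is good to about 2 mm. A picture is of the moment at which its call begins: read the wrist's pose just before it. camera_params takes no time and is no camera call.
- hand_in(): hands the job in, once; it reports no verdict.
The state is a dict: "time": time; "joint_pos": joint angles; "qd": joint speeds; "joint_efforts": joint torques, N m; "tool_pos": TCP position; "tcp_rot": TCP orientation; "ft_force": force on the tool from outside, world axes, zero at the start; "wrist_torque": the same for the moment, N m; "finger_gap": finger opening in mm.
Only numpy, scipy, OpenCV 4.12 (cv2) and the standard library are available. Lean on these libraries where they do the work, as an engineer would, in place of code of your own. Each camera call takes 0.05 s, during which the arm holds its last target. There are 200 camera calls.

### The job

Get the curtain grommet ready for setting: put the brass grommet, flange down, fully into the one recess of the steel die bar that it fits and let go of it. Then lift the bright steel setting punch (not the black hole cutter) out of its wooden stand, carry it over the thread spools and stop with it upright and centred over the grommet, its nose about 1 cm above the grommet's barrel and touching neither grommet nor die, so that I can slip the hem in between. Finish while still holding it there, still; leave the spools and the hole cutter standing where they are.

Things in the scene. Friction and masses are not known exactly. Their poses are not given: they have to be found in the camera images.
- grommet: Loose brass eyelet, 30 g, flat on the table, barrel up. Flange 36 mm across, 4 mm thick; on it, coaxial, an open barrel 22 mm outside, 18 mm inside, 16 mm high in all. Origin: centre of the flange's underside; z up through the barrel. Take it from above by the outside of the barrel, with the fingertips clear of the flange.
- grommet_top (a point): Centre of the upper rim of the grommet's barrel, 16 mm above the grommet's origin; its z points out of the barrel.
- die: Fixed steel die bar on a dark base, 74 x 156 mm (x, y), 24 mm high. Origin: centre of the underside. In its top, in a row along y at x = +1 mm, three round flat recesses 5 mm deep, rims chamfered: 29 mm across at y = -51 mm, 39 mm across at y = -10 mm (the middle one, for the grommet), 49 mm across at y = +41 mm. Right of it a 235 mm machine stands under a lamp: swing in from the base side.
- die_seat (a point): Centre of the floor of the die's middle recess (39 mm across, for flange 36 mm), 19 mm above the table, 5 mm below the die's top face. The grommet is seated when its origin is here.
- stand: Fixed light wooden block 58 x 102 mm (its x, y), 30 mm high; origin: centre of the underside. Two sockets, 18 mm across and 14 mm deep, at y = -25 and +25 mm on its long axis; setter and hole cutter stand in them, either way round, on the shoulders of their heads.
- setter: Loose setting punch of bright steel, 0.3 kg, 100 mm long, round about its z axis, standing upright in the stand. Origin: centre of the nose's tip, at the bottom. Upward: nose 15 mm across, 0-10 mm; head 30 mm across, 10-22 mm; taper; shank 22 mm across, 30-98 mm (grip it from above, about 75 mm up). In the stand its origin is 20 mm above the table and the nose 10 mm deep in the socket.
- cutter: Loose hole cutter, black with two red bands, of nearly the same size as the setter (99 mm long, shank 21 mm across), in the stand's other socket, upright. Origin: centre of its lower end. Leave it alone.
- spool_0: Loose thread spool, magenta, standing on the table, 26 mm across, 42 mm high; origin: centre of its underside. Leave it standing.
- spool_1: Loose thread spool, yellow, standing, 26 mm across, 50 mm high; origin: centre of its underside. Leave it standing.
- spool_2: Loose thread spool, black, standing, 26 mm across, 42 mm high; origin: centre of its underside. Leave it standing.
- spool_3: Loose thread spool, light blue, standing, 26 mm across, 46 mm high; origin: centre of its underside. Leave it standing.
Things that resemble listed ones, but are neither listed nor needed, are in the scene too. What is shaped like the grommet but blue is not meant. What is shaped like the setter but blue is not meant.

How it is judged:
By the outcome, as a careful person would: the job done as asked, in the order asked, and still so for the second after the job is handed in, while the arm keeps its last pose, push and grip.
It also fails if it takes over 56 s, if anything falls off the work surface, if the arm or the gripper's body presses on something with over 40 N, if the wrist force passes 120 N, or if a joint passes its speed limit or range.

## Working session

There is one attempt and no reset: what is moved stays moved. The work goes in short steps, Python scripts to look and compute and a tool call to move; the robot and the scene stay as the last step left them, time stands still between calls to the robot, and variables do not carry over. Pictures are saved under pics/ and viewed, about 8 in all and at most 12, crops included, and the job is handed in when it is done.

Besides the shell and the picture viewer there is one more tool, called as name(argument=value, ...) on one line, values as JSON. servo_tool: Moves the arm, as the interface text tells. Its arguments: {"type":"object","properties":{"motion":{"type":"array"},"force":{"type":"number"}},"required":["motion"]}

```bash
mkdir -p pics; ls; python3 - <<'E'
from bench import *
import cv2,numpy as np
print(sense())
print(hold_point_z)
a=snapshot("scene");b=snapshot("side");c=snapshot("wrist")
for n,i in zip(["scene","side","wrist"],[a,b,c]): cv2.imwrite(f"pics/{n}0.png",i)
for n in ["scene","side","wrist"]: print(n,camera_params(n))
E
```

```text
pics
{'time': 0.0, 'joint_pos': array([ 6.81031197e+01,  7.51488017e+00,  8.53320922e+01, -7.91214922e-04,
        8.72627784e+01, -4.89383891e+00]), 'qd': array([-0.04215307, -0.10688693,  0.10633193, -0.03171859, -0.06082559,
        0.06926555]), 'joint_efforts': array([-1.35660189e-04, -5.69399500e+01, -5.00545478e+01, -4.00262425e-04,
        1.48115179e-02,  1.24620900e-06]), 'tool_pos': array([175.22805342, 573.23708135, 230.21987087]), 'tcp_rot': array([-1.79890582e+02, -8.57545532e-03,  1.62996989e+02]), 'ft_force': array([-0.49068428, -0.21847494,  0.31703078]), 'wrist_torque': array([-0.02967916, -0.03160476, -0.02469474]), 'finger_gap': 85.45105486817606}
18.700000000000003
scene {'fx': 370.37114102122484, 'fy': 370.37114102122484, 'cx': 314.8063508227639, 'cy': 191.2068151660127, 'D': array([-0.05307311,  0.        ,  0.        ,  0.        ,  0.        ]), 'R': array([[-0.53739444, -0.84331775, -0.00473067],
       [-0.49269838,  0.31850905, -0.80981498],
       [ 0.68443811, -0.43285927, -0.58666628]]), 't': array([-24.7463916 , 400.53041993, 388.40307097])}
side {'fx'
[... 233 characters left out ...]
     [-0.34646772,  0.68336639, -0.64262781],
       [ 0.28658383, -0.57519742, -0.76617076]]), 't': array([313.00368351, 428.20261778, 557.25643802])}
wrist {'fx': 318.9299851979656, 'fy': 318.9299851979656, 'cx': 317.14432859001954, 'cy': 193.3117388945514, 'D': array([-0.02056386,  0.        ,  0.        ,  0.        ,  0.        ]), 'tool_from_camera': array([[-9.50073836e-04, -9.47205867e-01, -3.20624614e-01,
         8.25792920e+01],
       [ 9.99999548e-01, -8.90047236e-04, -3.33771765e-04,
         2.06113874e-01],
       [ 3.07795228e-05, -3.20624786e-01,  9.47206285e-01,
        -1.42584140e+02],
       [ 0.00000000e+00,  0.00000000e+00,  0.00000000e+00,
         1.00000000e+00]])}
```

View pics/scene0.png

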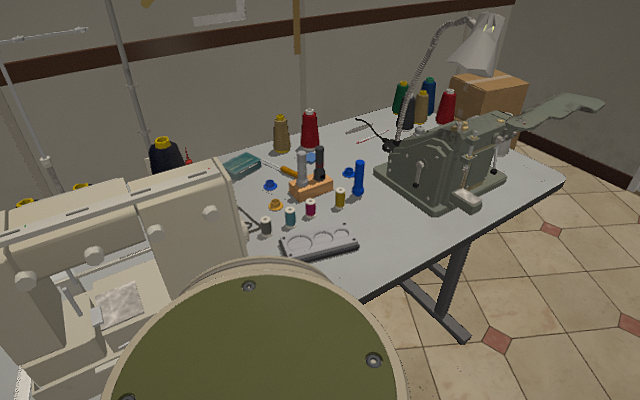

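View pics/side0.png

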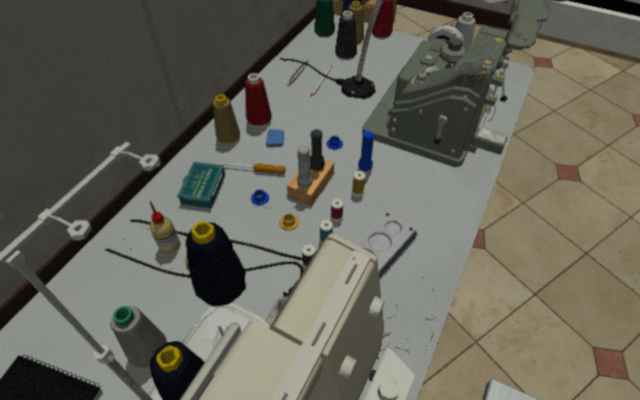

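The scene view (scene px) shows these candidates:
- **Grommet:** brass at (276,205). The blue lookalikes are at (270,185) and (348,173).
- **Setter:** bright steel at (302,167). The black cutter is at (319,163), and the blue lookalike punch is at (359,177).
- **Die and spools:** die at (318,243). Spools are black (266,226), light blue (290,216), magenta (311,208) and yellow (340,198).

In the side view the brass grommet is at (289,221), the setter at (304,165) and the cutter at (316,150).

```bash
cat > h.py <<'E'
import cv2,numpy as np
from bench import *
from scipy.spatial.transform import Rotation as Ro
def cam(n,s=None):
    p=camera_params(n);K=np.array([[p['fx'],0,p['cx']],[0,p['fy'],p['cy']],[0,0,1]])
    if n!="wrist": return K,p['D'],p['R'],p['t']
    T=np.eye(4);T[:3,:3]=Ro.from_euler('xyz',s['tcp_rot'],degrees=True).as_matrix();T[:3,3]=s['tool_pos']
    M=np.linalg.inv(T@p['tool_from_camera']);return K,p['D'],M[:3,:3],M[:3,3]
def ray(c,uv):
    K,D,R,t=c;x=cv2.undistortPoints(np.array([[uv]],float),K,D)[0,0]
    return -R.T@t, R.T@np.array([x[0],x[1],1])
def onz(c,uv,z):
    o,d=ray(c,uv);return (o+d*(z-o[2])/d[2]).round(1)
def proj(c,X):
    K,D,R,t=c;return cv2.projectPoints(np.array([X],float).reshape(-1,1,3),cv2.Rodrigues(R)[0],t,K,D)[0][:,0]
E
python3 - <<'E'
from h import *
S=cam("scene");D=cam("side")
print("camS",-S[2].T@S[3],"camD",-D[2].T@D[3])
for n,z,a,b in [("grommet",10,(276,205),(289,221)),("setter top",118,(301,151),(305,148)),("cutter top",118,(319,147),(317,131)),("sp yellow",25,(340,198),(358,184)),("sp mag",21,(311,208),(337,210)),("sp lb",23,(290,216),(326,231)),("sp blk",21,(266,226),(309,255)),("die",24,(318,243),(380,250))]:
    print(n,onz(S,a,z),onz(D,b,z))
a=cv2.imread("pics/scene0.png")[130:270,220:380];b=cv2.imread("pics/side0.png")[110:260,240:430]
o=np.zeros((590,800,3),np.uint8)
a=cv2.resize(a,(400,350),interpolation=cv2.INTER_CUBIC);b=cv2.resize(b,(400,316),interpolation=cv2.INTER_CUBIC)
o[:350,:400]=a;o[:316,400:]=b
w=cv2.imread("pics/wrist0.png");o[350:590,:384]=cv2.resize(w,(384,240))
cv2.imwrite("pics/crop0.png",o)
E
```

```text
camS [-81.79574934  19.68223466 552.1014506 ] camD [268.23672481 168.64596307 701.05001539]
grommet [ 553.6 -272.8   10. ] [ 562.  -271.8   10. ]
setter top [ 578.3 -360.   118. ] [ 572.2 -360.5  118. ]
cutter top [ 571.3 -406.   118. ] [ 573.8 -411.   118. ]
sp yellow [ 477.7 -404.6   25. ] [ 480.  -402.5   25. ]
sp mag [ 487.  -329.4   21. ] [ 489.7 -328.1   21. ]
sp lb [ 486.  -273.6   23. ] [ 485.7 -274.    23. ]
sp blk [ 486.8 -214.2   21. ] [ 489.7 -215.9   21. ]
die [ 379.  -278.7   24. ] [ 382.8 -279.3   24. ]
```

View pics/crop0.png

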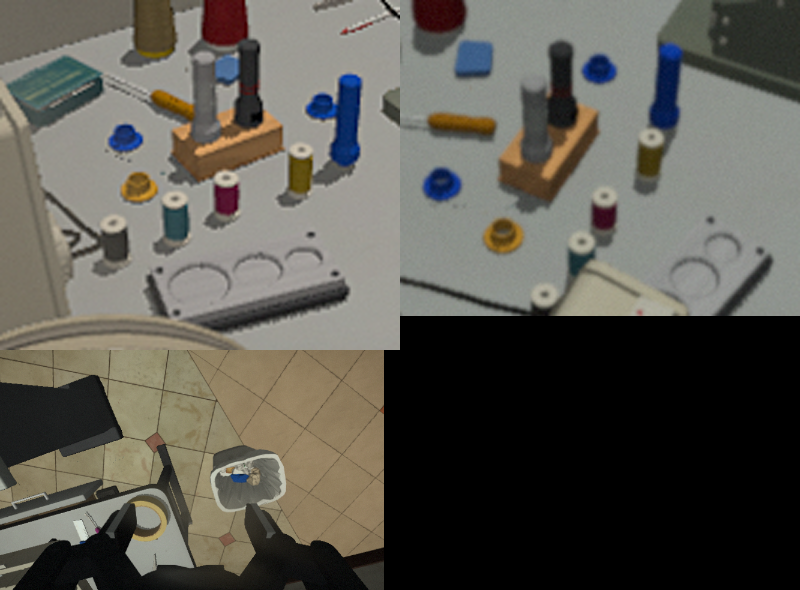

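```bash
python3 - <<'E'
from h import *
S=cam("scene");D=cam("side")
def tri(a,b):
    o1,d1=ray(S,a);o2,d2=ray(D,b);A=np.c_[d1,-d2];x=np.linalg.lstsq(A,o2-o1,rcond=None)[0]
    p,q=o1+d1*x[0],o2+d2*x[1];return ((p+q)/2).round(),np.linalg.norm(p-q).round(1)
a=cv2.imread("pics/scene0.png")[120:400,0:260];b=cv2.imread("pics/side0.png")[210:400,140:460]
o=np.zeros((600,800,3),np.uint8)
o[:431,:400]=cv2.resize(a,(400,431),interpolation=cv2.INTER_CUBIC);o[:238,400:]=cv2.resize(b,(400,238),interpolation=cv2.INTER_CUBIC)
cv2.imwrite("pics/crop1.png",o)
print("machine R top far/near",tri((218,158),(335,237)),tri((245,235),(378,262)), tri((218,158),(378,262)))
for z in (0,200,250,300): print(z,onz(S,(218,158),z),onz(S,(245,240),z),onz(D,(335,237),z),onz(D,(378,262),z),onz(D,(170,399),z))
E
```

```text
machine R top far/near (array([ 394., -111.,  271.]), np.float64(2.6)) (array([ 345., -136.,  171.]), np.float64(47.9)) (array([333., -89., 303.]), np.float64(14.7))
0 [ 855.2 -239.1    0. ] [ 492.7 -164.7    0. ] [ 472.1 -284.3    0. ] [ 380.4 -270.     0. ] [560.3  83.    0. ]
200 [ 515.8 -145.3  200. ] [284.6 -97.9 200. ] [ 414.  -155.1  200. ] [ 348.4 -144.9  200. ] [477.  107.4 200. ]
250 [ 430.9 -121.9  250. ] [232.6 -81.2 250. ] [ 399.4 -122.8  250. ] [ 340.4 -113.6  250. ] [456.2 113.6 250. ]
300 [346.1 -98.5 300. ] [180.6 -64.5 300. ] [384.9 -90.5 300. ] [332.4 -82.3 300. ] [435.3 119.7 300. ]
```

View pics/crop1.png

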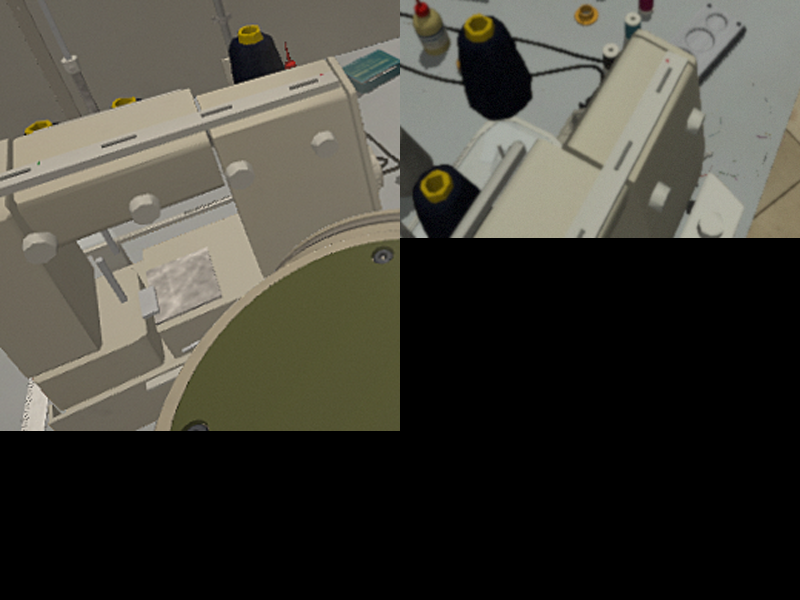

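The scene crop shows the sewing machine at scene x<250, with its top at z≈270, x≈320–400 and y>-140. I'll retract and rise so the swing clears it. I've viewed 4 pictures so far.

servo_tool(motion=[[45, 0, -10, -20, 0, 0, 0], [45, 0, -20, -25, 0, 0, 0], [45, 0, -20, -25, 0, 0, 0], [45, 0, -20, -25, 0, 0, 0], [45, 0, -20, -25, 0, 0, 0], [45, 0, -20, -25, 0, 0, 0], [45, 0, -20, -25, 0, 0, 0], [45, 0, -20, -25, 0, 0, 0]], force=40)

```text
time: 0.95
tool_pos: [129.3, 423.8, 424.2]
tcp_rot: [-179.0, -0.1, 163.0]
ft_force: [0.6, 0.9, -0.5]
finger_gap: 45.0
```

```bash
python3 - <<'E'
from h import *
S=cam("scene");D=cam("side")
def tri(a,b):
    o1,d1=ray(S,a);o2,d2=ray(D,b);A=np.c_[d1,-d2];x=np.linalg.lstsq(A,o2-o1,rcond=None)[0]
    p,q=o1+d1*x[0],o2+d2*x[1];return ((p+q)/2).round(),np.linalg.norm(p-q).round(1)
print("pole", tri((148,175),(105,355)),tri((130,100),(70,320)),tri((120,50),(30,275)))
print("eyelets",tri((83,31),(150,160)),tri((20,38),(78,228)))
print("cones",tri((163,142),(203,231)), tri((82,186),(170,354)))
for z in (0,235): print("green machine corner",onz(S,(430,213),z),onz(S,(378,195),z),onz(D,(365,122),z),onz(D,(460,160),z))
s=sense();print({k:np.round(s[k],1) for k in('time','joint_pos','tool_pos','tcp_rot')})
E
```

```text
pole (array([611.,  34., 143.]), np.float64(121.7)) (array([554.,  39., 319.]), np.float64(138.6)) (array([553.,  35., 396.]), np.float64(143.7))
eyelets (array([498.,   6., 450.]), np.float64(0.4)) (array([497.,  78., 452.]), np.float64(2.0))
cones (array([549., -62., 244.]), np.float64(0.1)) (array([490.,  77., 237.]), np.float64(0.7))
green machine corner [ 341.1 -568.6    0. ] [ 462.7 -512.     0. ] [ 551.5 -605.7    0. ] [ 321.9 -584.9    0. ]
green machine corner [ 161.1 -318.2  235. ] [ 230.9 -285.7  235. ] [ 456.6 -346.1  235. ] [ 303.9 -332.3  235. ]
{'time': np.float64(1.0), 'joint_pos': array([ 66.4, -15.4,  87.1,  -0. , 109.3,  -6.6]), 'tool_pos': array([129.3, 423.8, 424.2]), 'tcp_rot': array([-1.79e+02, -1.00e-01,  1.63e+02])}
```

servo_tool(motion=[[45, 0, -35, 0, 0, 0, 0], [45, 0, -35, 0, 0, 0, 0], [45, -48, -3, 0, 0, 0, 0.131], [45, -48, -3, 0, 0, 0, 0.131], [45, -48, -3, 0, 0, 0, 0.131], [45, -48, -3, 0, 0, 0, 0.131], [45, -48, -3, 0, 0, 0, 0.131], [45, -48, -3, 0, 0, 0, 0.131]])

```text
time: 1.75
tool_pos: [326.4, 172.2, 430.5]
tcp_rot: [-179.7, 0.2, 117.4]
ft_force: [1.3, 0.3, -0.8]
finger_gap: 44.9
```

servo_tool(motion=[[45, -48, -3, 0, 0, 0, 0.131], [45, -48, -3, 0, 0, 0, 0.131], [45, -48, -3, 0, 0, 0, 0.131], [45, -48, -3, 0, 0, 0, 0.131], [45, -48, -3, 0, 0, 0, 0.131], [45, -48, -3, 0, 0, 0, 0.131], [45, -48, -3, 0, 0, 0, 0.131], [45, -20, 0, 0, 0, 0, 0.06]])

```text
time: 2.55
tool_pos: [317.2, -185.9, 428.3]
tcp_rot: [-179.7, 0.5, 58.7]
ft_force: [0.2, 0.4, -0.2]
finger_gap: 45.1
```

servo_tool(motion=[[45, 0, 40, 0, 0, 0, 0], [45, 0, 45, 15, 0, 0, 0], [45, 0, 45, 40, 0, 0, 0], [45, 0, 10, 40, 0, 0, 0], [45, 0, 0, 0, 0, 0, 0], [45, 0, 0, 0, 0, 0, 0]])

```text
time: 3.15
tool_pos: [429.8, -263.0, 338.2]
tcp_rot: [-179.9, 0.6, 57.9]
ft_force: [-0.5, -0.0, 0.4]
finger_gap: 44.9
```

```bash
cat > look.py <<'E'
from h import *
import sys,json
s=sense();i=snapshot("wrist");n=sys.argv[1]
cv2.imwrite(f"pics/{n}.png",i)
json.dump({k:list(map(float,s[k])) for k in('tool_pos','tcp_rot')},open(f"pics/{n}.json","w"))
print(s['time'],s['tool_pos'].round(1),s['tcp_rot'].round(2),s['ft_force'].round(1))
E
python3 look.py w1
```

```text
3.15 [ 429.8 -263.   338.2] [-179.94    0.58   57.89] [-0.5 -0.   0.4]
```

View pics/w1.png

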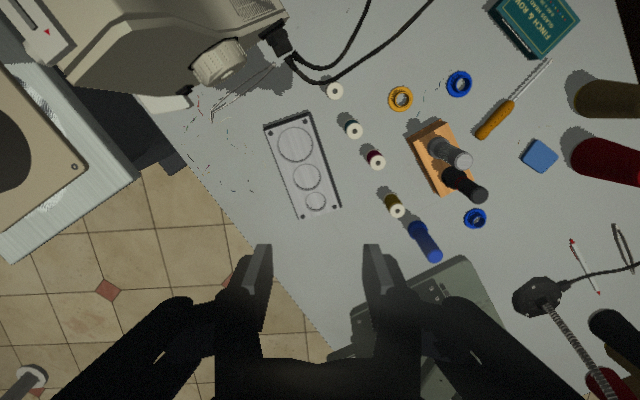

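The wrist view shows the brass grommet at (400,98), with the blue lookalikes at (459,83) and (475,218). The die recesses are at (295,144) large, (306,176) middle and (316,201) small. The setter top is at (463,159), the cutter at (480,193) and the blue punch at (425,240). The spools run along (335,90), (353,130), (376,160) and (396,207).

```bash
python3 - <<'E'
from h import *
import json
i=cv2.imread("pics/w1.png");s=json.load(open("pics/w1.json"));c=cam("wrist",s)
h=cv2.cvtColor(i,cv2.COLOR_BGR2HSV)
m=cv2.inRange(h,(12,120,100),(30,255,255))
m2=np.zeros_like(m);m2[75:120,378:425]=m[75:120,378:425]
k=cv2.moments(cv2.convexHull(cv2.findNonZero(m2)));g=(k['m10']/k['m00'],k['m01']/k['m00']);print("grommet px",g,onz(c,g,3),onz(c,g,5))
for n,uv,z in [("big",(295,144),24),("mid",(306,176),24),("sml",(316,201),24),("setter",(463,160),120),("setter base",(437,147),40),("cutter",(480,194),119),("yel",(398,212),50),("mag",(379,163),42),("lb",(354,131),46),("blk",(335,91),42),("blue1",(459,83),5),("stand c1",(440,121),30),("c2",(407,135),30)]: print(n,onz(c,uv,z))
# circles in die
g8=cv2.cvtColor(i,cv2.COLOR_BGR2GRAY)[100:230,255:350]; g4=cv2.resize(g8,None,fx=4,fy=4,interpolation=cv2.INTER_CUBIC)
cv2.imwrite("pics/die4.png",g4)
C=cv2.HoughCircles(g4,cv2.HOUGH_GRADIENT,1,60,param1=80,param2=30,minRadius=30,maxRadius=90)
for x,y,r in C[0][:8]:
    u=((x+.5)/4-.5+255,(y+.5)/4-.5+100);print("circ",np.round(u,1),r/4,onz(c,u,24))
E
```

```text
grommet px (399.94031413612566, 98.66003490401395) [ 563.1 -274.     3. ] [ 562.7 -273.6    5. ]
big [ 402.3 -246.    24. ]
mid [ 389.8 -294.6   24. ]
sml [ 381.2 -336.1   24. ]
setter [ 572.  -353.4  120. ]
setter base [ 570.2 -352.8   40. ]
cutter [ 572.9 -403.6  119. ]
yel [ 478.7 -406.1   50. ]
mag [ 490.6 -329.3   42. ]
lb [ 483. -271.   46.]
blk [ 488.1 -213.4   42. ]
blue1 [ 643.7 -298.9    5. ]
stand c1 [ 591.6 -325.4   30. ]
c2 [ 543.8 -318.4   30. ]
circ [295.  143.2] 16.925 [ 402.9 -245.1   24. ]
circ [306.2 176.5] 11.725 [ 389.7 -295.5   24. ]
```

servo_tool(motion=[[45, 10, 20, 20, 0, 0, 0], [45, 10, 20, 40, 0, 0, 0], [45, 10, 20, 40, 0, 0, 0], [45, 10, 20, 40, 0, 0, 0], [45, 10, 20, 40, 0, 0, 0], [45, 10, 20, 40, 0, 0, 0], [45, 0, 0, 20, 0, 0, 0], [45, 0, 0, 0, 0, 0, 0], [45, 0, 0, 0, 0, 0, 0]])

```text
time: 4.1
tool_pos: [578.2, -284.9, 123.4]
tcp_rot: [177.7, 0.6, 57.9]
ft_force: [-0.4, 0.1, 1.0]
finger_gap: 45.1
```

```bash
python3 look.py w2; cat > delta.py <<'E'
from h import *
def delta(s,target,yaw=None):
    R=Ro.from_euler('xyz',s['tcp_rot'],degrees=True); d=R.inv().apply(np.array(target)-s['tool_pos'])
    y=s['tcp_rot'][2] if yaw is None else yaw
    rv=(R.inv()*Ro.from_euler('xyz',[180,0,y],degrees=True)).as_rotvec()
    print("shift",d.round(1),"rot",rv.round(4))
E
python3 - <<'E'
from h import *
import json
i=cv2.imread("pics/w2.png");s=json.load(open("pics/w2.json"));c=cam("wrist",s)
h=cv2.cvtColor(i,cv2.COLOR_BGR2HSV)
m=cv2.inRange(h,(12,110,70),(32,255,255))
p=proj(c,[563,-274,5])[0];print("expected",p)
n,l,st,ce=cv2.connectedComponentsWithStats(m)
for q in range(1,n):
    if st[q,4]>150: print(st[q],ce[q].round(1))
cv2.imwrite("pics/w2v.png",i)
E
```

```text
4.1 [ 578.2 -284.9  123.4] [177.72   0.65  57.93] [-0.4  0.1  1. ]
expected [289.89923261 184.65885788]
[ 270  164   42   40 1008] [290.3 182.4]
[ 418  185   61   61 1172] [448.5 215.2]
[ 314  212   72   42 1157] [353.3 233.4]
[311 254  35  53 585] [328.9 275.6]
```

View pics/w2.png

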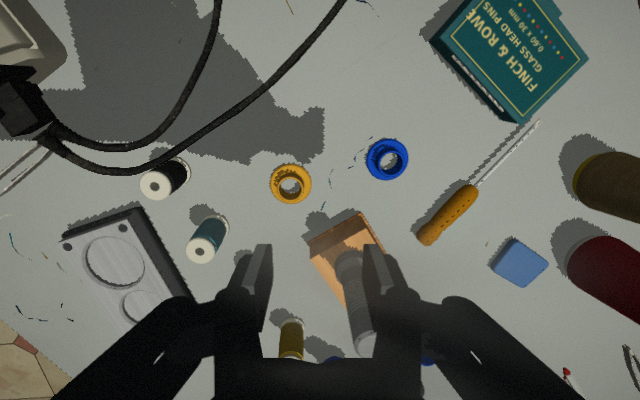

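```bash
python3 - <<'E'
from delta import *
delta(sense(),[563,-274,100],88)
E
```

```text
shift [  1.5 -19.9  23.1] rot [ 0.0368  0.0217 -0.5247]
```

servo_tool(motion=[[45, 0, -4, 5, 0.007, 0.004, -0.131], [45, -1, -4, 5, 0.008, 0.005, -0.131], [45, -2, -4, 5, 0.008, 0.005, -0.131], [45, -2, -4, 5, 0.008, 0.005, -0.131], [45, -2, -4, 5, 0.008, 0.005, -0.02], [45, 0, 0, 0, 0, 0, 0], [45, 0, 0, 0, 0, 0, 0]])

```text
time: 4.85
tool_pos: [565.9, -292.8, 123.0]
tcp_rot: [178.7, 0.9, 90.2]
ft_force: [-0.4, -0.3, 0.6]
finger_gap: 44.9
```

```bash
python3 look.py w3; python3 - <<'E'
from delta import *
import json
i=cv2.imread("pics/w3.png");s=json.load(open("pics/w3.json"));c=cam("wrist",s)
h=cv2.cvtColor(i,cv2.COLOR_BGR2HSV)
m=cv2.inRange(h,(12,110,60),(32,255,255))
p=proj(c,[563,-274,5])[0];print("expected",p)
n,l,st,ce=cv2.connectedComponentsWithStats(m)
q=min([q for q in range(1,n) if st[q,4]>150],key=lambda q:np.linalg.norm(ce[q]-p))
hull=cv2.convexHull(cv2.findNonZero((l==q).astype(np.uint8)))[:,0]
print(st[q],ce[q])
# model hull prediction: adjust xy so projected flange+barrel hull bbox matches measured
a=np.linspace(0,6.283,60);ci=np.c_[np.cos(a),np.sin(a)]
M=np.vstack([np.c_[18*ci,0*a],np.c_[18*ci,0*a+4],np.c_[11*ci,0*a+16]])
xy=np.array([563,-274.])
cen=lambda P:(P.min(0)+P.max(0))/2
for _ in range(6):
    u=cen(proj(c,M+np.r_[xy,0])) ; d=onz(c,cen(hull+0.0),3)[:2]-onz(c,u,3)[:2]; xy=xy+d
print("grommet",xy, "size",np.ptp(hull,0),np.ptp(proj(c,M+np.r_[xy,0]),0))
delta(sense(),[*xy,30],88)
E
```

```text
4.85 [ 565.9 -292.8  123. ] [178.71   0.87  90.24] [-0.4 -0.3  0.6]
expected [310.59506637 163.87098524]
[ 290  143   42   41 1112] [310.71402878 162.50899281]
grommet [ 562.9 -274.3] size [41 40] [42.93495917 42.65395327]
shift [20.1 -5.3 92.8] rot [0.0233 0.0151 0.0394]
```

servo_tool(motion=[[45, 10, -3, 20, 0.012, 0.008, 0.02], [45, 10, -3, 25, 0.012, 0.008, 0.02], [45, 5, -1, 30, 0.005, 0.003, 0.0], [45, 0, 0, 20, 0, 0, 0], [45, 0, 0, 5, 0, 0, 0], [45, 0, 0, 0, 0, 0, 0]])

```text
time: 5.5
tool_pos: [565.6, -269.9, 29.4]
tcp_rot: [179.6, 0.1, 87.6]
ft_force: [0.6, 0.3, 0.9]
finger_gap: 44.9
```

```bash
python3 - <<'E'
from delta import *
s=sense();print(s['tool_pos'],s['tcp_rot']);delta(s,[562.9,-274.3,9],90)
E
```

```text
[ 565.5765591  -269.88442304   29.35038656] [1.79640945e+02 1.37245010e-01 8.76022417e+01]
shift [-4.5 -2.6 20.3] rot [ 0.0062  0.0025 -0.0418]
```

servo_tool(motion=[[45, -5, -3, 5, 0.006, 0.002, -0.04], [45, -2, -1, 8, 0, 0, 0], [45, 0, 0, 8, 0, 0, 0], [45, 0, 0, 2, 0, 0, 0], [45, 0, 0, 0, 0, 0, 0]])

```text
time: 6.0
tool_pos: [565.0, -278.9, 11.2]
tcp_rot: [179.6, 0.3, 89.7]
ft_force: [0.5, -0.2, -0.6]
finger_gap: 45.2
```

```bash
python3 - <<'E'
from delta import *
s=sense();print(s['tool_pos'],s['tcp_rot'],s['ft_force']);delta(s,[562.9,-274.3,7],90)
E
```

```text
[ 565.01263589 -278.9108848    11.16609846] [179.56525853   0.26467337  89.74402999] [ 0.47701532 -0.18695256 -0.6421039 ]
shift [ 4.6 -2.2  4.1] rot [ 0.0076  0.0046 -0.0044]
```

servo_tool(motion=[[45, 3.5, -2, 3, 0.006, 0.004, 0], [45, 0, 0, 0, 0, 0, 0], [45, 0, 0, 0, 0, 0, 0]])

```text
time: 6.3
tool_pos: [563.4, -275.0, 8.6]
tcp_rot: [179.9, 0.0, 89.7]
ft_force: [1.5, -0.1, 0.3]
finger_gap: 45.2
```

```bash
python3 - <<'E'
from delta import *
s=sense();print(s['tool_pos'],s['tcp_rot'],s['ft_force'],s['qd'].round(2));delta(s,[562.9,-274.3,7],90)
E
```

```text
[ 563.38145533 -275.04324545    8.60485831] [1.79892095e+02 3.42579225e-02 8.97133532e+01] [ 1.47561355 -0.05334639  0.29496752] [ 0.3  -0.03  0.31  0.18  0.34  0.21]
shift [ 0.7 -0.5  1.6] rot [ 0.0019  0.0006 -0.005 ]
```

Aligned; closing on the barrel.

servo_tool(motion=[[18, 0, 0, 1, 0, 0, 0], [18, 0, 0, 0, 0, 0, 0], [18, 0, 0, 0, 0, 0, 0], [18, 0, 0, 0, 0, 0, 0], [18, 0, 0, 0, 0, 0, 0], [18, 0, 0, 0, 0, 0, 0], [18, 0, 0, 0, 0, 0, 0], [18, 0, 0, 0, 0, 0, 0]], force=40)

```text
time: 7.1
tool_pos: [563.7, -275.1, 8.0]
tcp_rot: [179.9, 0.0, 89.7]
ft_force: [-0.3, 0.2, 0.3]
finger_gap: 19.6
```

servo_tool(motion=[[15, 0, 0, 0, 0, 0, 0], [15, 0, 0, 0, 0, 0, 0], [15, 0, 0, 0, 0, 0, 0]])

```text
time: 7.4
tool_pos: [563.7, -275.1, 7.9]
tcp_rot: [179.9, 0.0, 89.7]
ft_force: [0.8, -0.5, 0.2]
finger_gap: 20.0
```

```bash
python3 look.py w4; python3 - <<'E'
import cv2
i=cv2.imread("pics/w4.png")[150:330,200:440]
cv2.imwrite("pics/w4c.png",cv2.resize(i,(720,540),interpolation=cv2.INTER_CUBIC))
E
```

```text
7.4 [ 563.7 -275.1    7.9] [1.7986e+02 5.0000e-02 8.9710e+01] [ 0.8 -0.5  0.2]
```

View pics/w4c.png

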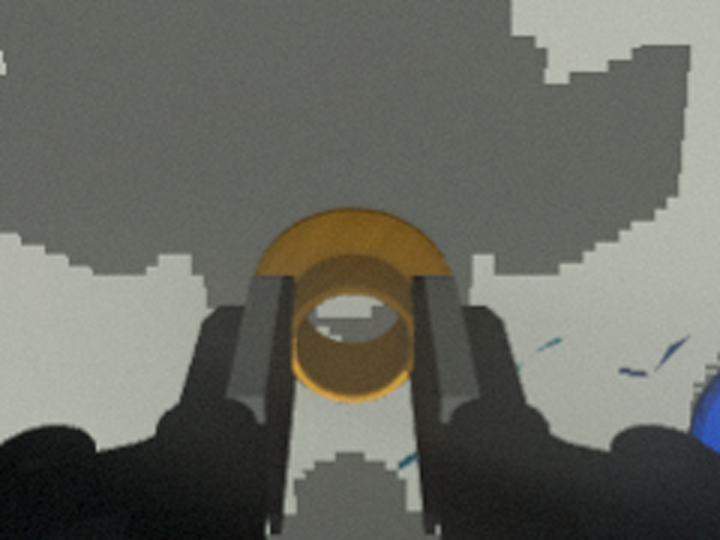

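The crop shows the brass barrel centred between the pads, with the flange free below, so the grip is good. I'll lift it and look at the die.

servo_tool(motion=[[15, 0, 0, -10, 0, 0, 0], [15, 0, 0, -35, 0, 0, 0], [15, 0, 0, -40, 0, 0, 0], [15, 0, -10, -30, 0, 0, 0], [15, -8, -30, -10, 0, 0, 0], [15, -15, -40, 0, 0, 0, 0], [15, -15, -40, 0, 0, 0, 0], [15, -15, -30, 0, 0, 0, 0], [15, -10, -20, 0, 0, 0, 0], [15, 0, 0, 0, 0, 0, 0]])

```text
time: 8.45
tool_pos: [388.9, -339.6, 145.8]
tcp_rot: [179.6, 0.4, 89.9]
ft_force: [0.3, 0.0, -1.6]
finger_gap: 19.6
```

servo_tool(motion=[[15, 0, 0, 0, 0, 0, 0], [15, 0, 0, 0, 0, 0, 0]])

```text
time: 8.65
tool_pos: [389.5, -339.9, 147.2]
tcp_rot: [179.5, 0.5, 89.8]
ft_force: [0.1, 0.5, 0.8]
finger_gap: 19.4
```

```bash
python3 look.py w5; python3 - <<'E'
from h import *
import json
i=cv2.imread("pics/w5.png");s=json.load(open("pics/w5.json"));c=cam("wrist",s)
P=proj(c,[[402.9,-245.1,24],[389.7,-295.5,24],[381.2,-336.1,24]]);print(P)
g=cv2.cvtColor(i,cv2.COLOR_BGR2GRAY)
C=cv2.HoughCircles(cv2.medianBlur(g,3),cv2.HOUGH_GRADIENT_ALT,1,15,param1=100,param2=0.7,minRadius=15,maxRadius=50)
if C is not None:
  for x,y,r in C.reshape(-1,3)[:12]: print(x,y,r,onz(c,(x,y),24),onz(c,(x,y),19))
E
```

```text
8.65 [ 389.5 -339.9  147.2] [179.47   0.49  89.81] [0.1 0.5 0.8]
[[332.50150932  67.79327954]
 [315.86244713 133.04987923]
 [306.32286721 180.16725187]]
331.0 67.0 32.474537 [ 401.7 -244.5   24. ] [ 402.  -244.3   19. ]
314.0 131.0 24.360685 [ 388.2 -293.8   24. ] [ 388.2 -294.5   19. ]
304.0 179.0 19.91228 [ 379.2 -335.    24. ] [ 379.  -336.5   19. ]
139.0 265.0 33.23606 [ 219.7 -419.7   24. ] [ 216.5 -422.7   19. ]
320.0 257.0 23.015562 [ 393.  -412.1   24. ] [ 393.1 -415.1   19. ]
599.0 130.0 18.635483 [ 628.6 -293.4   24. ] [ 633.1 -294.1   19. ]
455.0 18.0 17.00066 [ 494.2 -210.2   24. ] [ 496.2 -209.3   19. ]
528.0 206.0 20.534042 [ 581.7 -361.8   24. ] [ 585.4 -363.8   19. ]
```

View pics/w5.png

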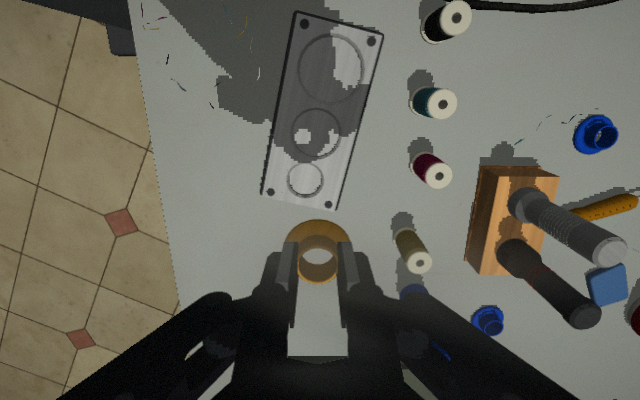

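The view shows the die at (320,110), with the middle recess at (314,131), the large one at (331,67) and the small one at (304,179). The grommet in hand is at (319,255). I'll work out the relative offset from the same camera.

```bash
python3 - <<'E'
from delta import *
import json
def ap(n,zo):
    i=cv2.imread(f"pics/{n}.png");s=json.load(open(f"pics/{n}.json"));c=cam("wrist",s)
    h=cv2.cvtColor(i,cv2.COLOR_BGR2HSV);m=cv2.inRange(h,(10,110,40),(32,255,255))
    m[:205]=0;m[300:]=0;m[:,:270]=0;m[:,360:]=0
    k=np.argwhere(m>0);top=k[:,0].min();bot=k[:,0].max();xs=k[k[:,0]==top][:,1].mean()
    rows=k[k[:,0]>bot-12];xm=(rows[:,1].min()+rows[:,1].max())/2
    a=onz(c,(xm,top),zo+4);b=onz(c,(xm,bot+.5),zo+16);t=np.array(s['tool_pos'])
    print(n,top,bot,xs,xm,"from flange",a-[0,18,0]-t,"from rim",b+[0,11,0]-t)
ap("w4",0);ap("w5",139.3)
delta(sense(),[388.6,-294.2,60],90)
E
```

```text
w4 219 283 317.0 317.0 from flange [ 0.03382105  1.67757414 -3.9413324 ] from rim [-0.16617895  1.27757414  8.0586676 ]
w5 220 283 318.0 316.5 from flange [-0.17297908  1.13613921 -3.94957256] from rim [-0.47297908  1.23613921  8.05042744]
shift [46.4 -2.1 86.9] rot [ 0.0093  0.0085 -0.0029]
```

servo_tool(motion=[[15, 15, 0, 10, 0.004, 0.004, 0], [15, 15, -1, 25, 0.003, 0.003, 0], [15, 10, 0, 25, 0, 0, 0], [15, 0, 0, 25, 0, 0, 0], [15, 0, 0, 5, 0, 0, 0], [15, 0, 0, 0, 0, 0, 0]])

```text
time: 9.3
tool_pos: [392.2, -291.3, 51.8]
tcp_rot: [180.0, -0.1, 90.2]
ft_force: [0.1, -1.2, 0.6]
finger_gap: 19.7
```

```bash
python3 - <<'E'
from delta import *
s=sense();print(s['tool_pos'],s['tcp_rot'],s['ft_force']);delta(s,[389,-295.5,36],90)
E
```

```text
[ 392.17697332 -291.32122544   51.75612386] [ 1.79957957e+02 -1.32350448e-01  9.01933075e+01] [ 0.1083219  -1.24717079  0.64231358]
shift [-4.2 -3.2 15.7] rot [ 0.0007 -0.0023  0.0034]
```

servo_tool(motion=[[15, -3, -3, 5, 0, 0, 0], [15, -1, 0, 6, 0, 0, 0], [15, 0, 0, 3, 0, 0, 0], [15, 0, 0, 0, 0, 0, 0], [15, 0, 0, 0, 0, 0, 0]])

```text
time: 9.8
tool_pos: [391.1, -297.1, 39.9]
tcp_rot: [179.8, 0.0, 90.2]
ft_force: [0.6, 0.1, -1.2]
finger_gap: 19.8
```

```bash
python3 look.py w6; python3 - <<'E'
from delta import *
s=sense();delta(s,[389,-295.5,36],90)
i=cv2.imread("pics/w6.png")[130:330,200:440]
cv2.imwrite("pics/w6c.png",cv2.resize(i,(720,600),interpolation=cv2.INTER_CUBIC))
E
```

```text
9.8 [ 391.1 -297.1   39.9] [1.7976e+02 4.0000e-02 9.0200e+01] [ 0.6  0.1 -1.2]
shift [ 1.6 -2.1  3.9] rot [0.0042 0.0008 0.0035]
```

servo_tool(motion=[[15, 1.2, -2, 2, 0.003, 0, 0.003], [15, 0, 0, 2, 0, 0, 0], [15, 0, 0, 0, 0, 0, 0], [15, 0, 0, 0, 0, 0, 0]])

```text
time: 10.25
tool_pos: [389.3, -296.3, 36.4]
tcp_rot: [179.9, 0.1, 90.0]
ft_force: [-0.8, 0.4, -0.5]
finger_gap: 19.4
```

```bash
python3 look.py w7; python3 - <<'E'
from delta import *
import json
s=sense();delta(s,[389,-295.5,36],90)
i=cv2.imread("pics/w7.png")
s=json.load(open("pics/w7.json"));c=cam("wrist",s)
# predicted recess rim outline (red), drawn for the check only
a=np.linspace(0,6.283,80)
o=cv2.resize(i[130:330,200:440],(720,600),interpolation=cv2.INTER_CUBIC)
for u,v in proj(c,np.c_[388.8+19.5*np.cos(a),-294.3+19.5*np.sin(a),24+0*a]): cv2.circle(o,(int((u-200+.5)*3),int((v-130+.5)*3)),1,(0,0,255),-1)
cv2.imwrite("pics/w7c.png",o)
E
```

```text
10.25 [ 389.3 -296.3   36.4] [1.7989e+02 1.0000e-01 8.9990e+01] [-0.8  0.4 -0.5]
shift [ 0.8 -0.3  0.3] rot [ 0.0018  0.0017 -0.0001]
```

View pics/w7c.png

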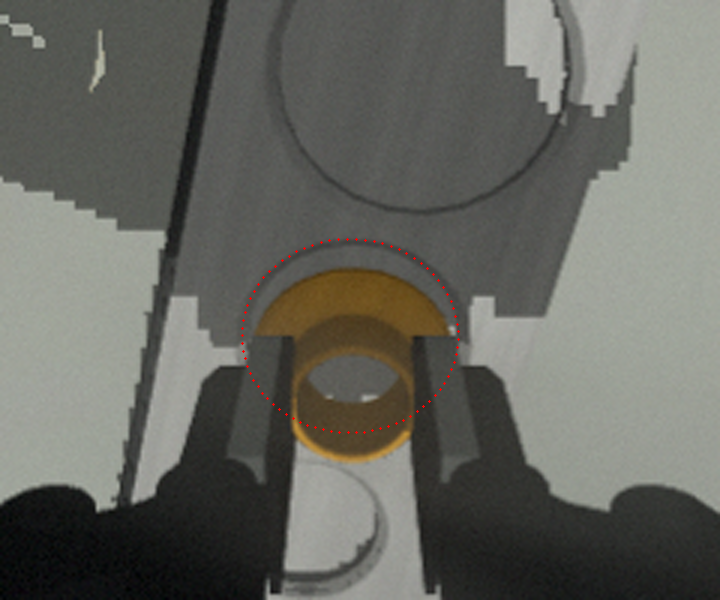

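The crop shows the grommet's flange concentric with the middle recess: the rim is at crop x≈240–464 and the grommet centre at x≈353. I'll lower it.

servo_tool(motion=[[15, 0.7, 0, 2, 0.002, 0.002, 0], [15, 0, 0, 3, 0, 0, 0], [15, 0, 0, 2, 0, 0, 0], [15, 0, 0, 0, 0, 0, 0]])

```text
time: 10.7
tool_pos: [389.3, -295.5, 28.7]
tcp_rot: [-180.0, -0.0, 90.0]
ft_force: [0.1, 0.1, 0.2]
finger_gap: 19.5
```

```bash
python3 - <<'E'
from delta import *
s=sense();print(s['tool_pos'],s['tcp_rot'],s['ft_force']);delta(s,[389.4,-295.5,27],90)
E
```

```text
[ 389.28587175 -295.46179545   28.67827438] [-1.79979262e+02 -3.13547279e-02  8.99957951e+01] [0.0698615  0.08282289 0.21232568]
shift [-0.   0.1  1.7] rot [-0.0004 -0.0005 -0.0001]
```

servo_tool(motion=[[15, 0, 0, 1.5, 0, 0, 0], [15, 0, 0, 1, 0, 0, 0], [15, 0, 0, 0, 0, 0, 0]])

```text
time: 11.0
tool_pos: [389.5, -295.7, 27.0]
tcp_rot: [-180.0, -0.0, 90.0]
ft_force: [0.2, 0.7, -0.3]
finger_gap: 19.6
```

servo_tool(motion=[[15, 0, 0, 1, 0, 0, 0], [15, 0, 0, 0.5, 0, 0, 0]])

```text
time: 11.2
tool_pos: [389.8, -295.9, 26.8]
tcp_rot: [-180.0, -0.0, 90.0]
ft_force: [-2.9, 2.9, 6.7]
finger_gap: 19.5
```

Contact with the floor at z 26.8, as expected. Opening partly and rising.

servo_tool(motion=[[40, 0, 0, 0, 0, 0, 0], [40, 0, 0, 0, 0, 0, 0], [40, 0, 0, 0, 0, 0, 0], [40, 0, 0, 0, 0, 0, 0]])

```text
time: 11.6
tool_pos: [389.8, -296.0, 26.6]
tcp_rot: [180.0, -0.0, 90.0]
ft_force: [-1.1, 0.0, -0.6]
finger_gap: 39.7
```

servo_tool(motion=[[40, 0, 0, -5, 0, 0, 0], [40, 0, 0, -20, 0, 0, 0], [40, -15, 0, -30, 0, 0, 0], [40, -20, 0, -30, 0, 0, 0], [40, -15, 0, -20, 0, 0, 0], [40, 0, 0, 0, 0, 0, 0], [40, 0, 0, 0, 0, 0, 0]])

```text
time: 12.3
tool_pos: [388.6, -345.9, 134.8]
tcp_rot: [-179.8, -0.1, 90.0]
ft_force: [-0.1, 0.6, -1.6]
finger_gap: 40.1
```

```bash
python3 look.py w8; python3 - <<'E'
from delta import *
import json
i=cv2.imread("pics/w8.png");s=json.load(open("pics/w8.json"));c=cam("wrist",s)
P=proj(c,[389.2,-294.4,24])[0].astype(int);print(P)
x,y=P;a=i[max(0,y-60):y+80,max(0,x-90):x+90];a=cv2.resize(a,None,fx=4,fy=4,interpolation=cv2.INTER_CUBIC)
Q=proj(c,[575,-380,80])[0].astype(int);print(Q)
cv2.imwrite("pics/w8c.png",a[:600])
# grommet: inner bore/rim ellipse
h=cv2.cvtColor(i,cv2.COLOR_BGR2HSV);m=cv2.inRange(h,(10,110,40),(32,255,255))
n,l,st,ce=cv2.connectedComponentsWithStats(m);q=min([q for q in range(1,n) if st[q,4]>150],key=lambda q:np.linalg.norm(ce[q]-P))
hull=cv2.convexHull(cv2.findNonZero((l==q).astype(np.uint8)))[:,0]
a=np.linspace(0,6.283,60);ci=np.c_[np.cos(a),np.sin(a)]
M=np.vstack([np.c_[18*ci,0*a+19],np.c_[18*ci,0*a+23],np.c_[11*ci,0*a+35]]);xy=np.array([389.2,-294.4])
cen=lambda P:(P.min(0)+P.max(0))/2
for _ in range(6): xy=xy+(onz(c,cen(hull+0.),22)-onz(c,cen(proj(c,M+np.r_[xy,0])),22))[:2]
print("grommet",xy,np.ptp(hull,0),np.ptp(proj(c,M+np.r_[xy,0]),0))
E
```

```text
12.3 [ 388.6 -345.9  134.8] [-1.7984e+02 -1.4000e-01  9.0040e+01] [-0.1  0.6 -1.6]
[318 127]
[578 260]
grommet [ 389.7 -294.8] [44 45] [45.64380938 46.44855769]
```

View pics/w8c.png

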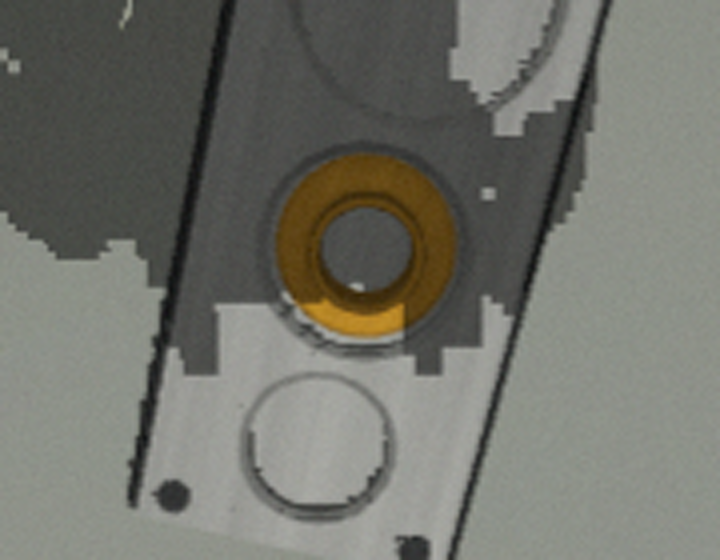

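The grommet sits concentric and flat in the middle recess (crop 366,245). Next is the setter: rise and take a close look.

servo_tool(motion=[[45, 0, 10, -25, 0, 0, 0], [45, 0, 35, -30, 0, 0, 0], [45, -8, 45, -10, 0, 0, 0], [45, -8, 45, 0, 0, 0, 0], [45, -8, 35, 0, 0, 0, 0], [45, -4, 5, 0, 0, 0, 0], [45, 0, 0, 0, 0, 0, 0], [45, 0, 0, 0, 0, 0, 0]])

```text
time: 13.15
tool_pos: [564.7, -364.4, 184.8]
tcp_rot: [-178.9, -1.0, 90.2]
ft_force: [-0.8, -0.6, 0.6]
finger_gap: 44.9
```

```bash
python3 look.py w9; python3 - <<'E'
from delta import *
import json
i=cv2.imread("pics/w9.png");s=json.load(open("pics/w9.json"));c=cam("wrist",s)
print(proj(c,[[572,-353.4,120],[572,-353.4,42],[573,-404,119]]))
x,y=proj(c,[572,-360,80])[0].astype(int);x0=max(0,x-100);y0=max(0,y-80);print("off",x0,y0)
a=cv2.resize(i[y0:y0+150,x0:x0+200],None,fx=4,fy=4,interpolation=cv2.INTER_CUBIC);cv2.imwrite("pics/w9c.png",a)
E
```

```text
13.15 [ 564.7 -364.4  184.8] [-178.89   -1.02   90.17] [-0.8 -0.6  0.6]
[[329.5773007  197.10801001]
 [328.08958766 170.46029465]
 [329.91742939 261.46797006]]
off 228 109
```

View pics/w9c.png

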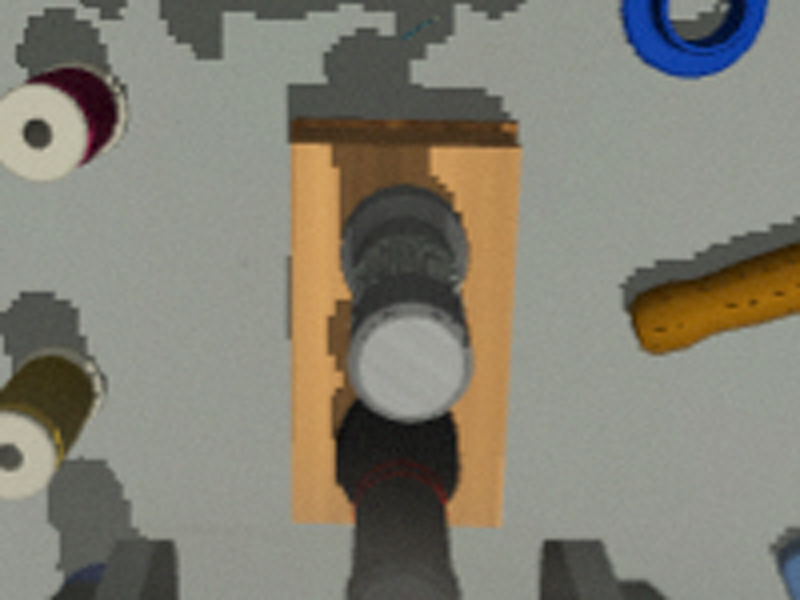

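The crop shows the bright steel setter's top disc at crop (410,361), which is px (330.5,199.2), and its head at (405,248). The black cutter with red bands is behind it at (400,480).

```bash
python3 - <<'E'
from delta import *
import json
s=json.load(open("pics/w9.json"));c=cam("wrist",s)
t=onz(c,(227.6+410/4,108.6+361/4),120);print(t,onz(c,(227.6+405/4,108.6+248/4),42))
delta(sense(),[t[0],t[1],77],90)
E
```

```text
[ 572.4 -354.7  120. ] [ 572.7 -353.5   42. ]
shift [  7.7  10.2 107.8] rot [-0.0196 -0.0179  0.0029]
```

servo_tool(motion=[[50, 5, 6, 5, -0.01, -0.009, 0], [50, 4, 3, 10, -0.008, -0.007, 0], [50, 0, 0, 10, 0, 0, 0], [50, 0, 0, 0, 0, 0, 0], [50, 0, 0, 0, 0, 0, 0]])

```text
time: 13.7
tool_pos: [570.5, -353.9, 159.1]
tcp_rot: [180.0, -0.0, 90.0]
ft_force: [-0.2, -0.3, -0.7]
finger_gap: 49.9
```

```bash
python3 - <<'E'
from delta import *
s=sense();print(s['tool_pos'],s['tcp_rot'],s['ft_force']);delta(s,[572.5,-354.3,76],90)
E
```

```text
[ 570.45183558 -353.89036098  159.09532516] [ 1.79995370e+02 -2.69869917e-02  9.00175941e+01] [-0.18932764 -0.32759379 -0.73491412]
shift [-0.4  2.  83.1] rot [ 0.0001 -0.0005  0.0003]
```

servo_tool(motion=[[50, 0, 2, 10, 0, 0, 0], [50, 0, 0, 15, 0, 0, 0], [50, 0, 0, 15, 0, 0, 0], [50, 0, 0, 15, 0, 0, 0], [50, 0, 0, 15, 0, 0, 0], [50, 0, 0, 5, 0, 0, 0], [50, 0, 0, 0, 0, 0, 0], [50, 0, 0, 0, 0, 0, 0]])

```text
time: 14.5
tool_pos: [571.3, -353.8, 75.6]
tcp_rot: [-179.9, -0.1, 90.0]
ft_force: [0.6, -0.2, 0.8]
finger_gap: 49.8
```

```bash
python3 - <<'E'
from delta import *
s=sense();print(s['tool_pos'],s['tcp_rot'],s['ft_force']);delta(s,[572.5,-354.3,76],90)
E
```

```text
[ 571.26163575 -353.84884607   75.57426855] [-1.79862445e+02 -1.19364064e-01  8.99635916e+01] [ 0.58336249 -0.19433847  0.78479875]
shift [-0.4  1.2 -0.4] rot [-0.0024 -0.0021 -0.0006]
```

Aligned; fix the small tilt and grip with 60 N.

servo_tool(motion=[[50, -0.4, 1, 0, -0.002, -0.002, 0], [18, 0, 0, 0, 0, 0, 0], [18, 0, 0, 0, 0, 0, 0], [18, 0, 0, 0, 0, 0, 0], [18, 0, 0, 0, 0, 0, 0], [18, 0, 0, 0, 0, 0, 0], [18, 0, 0, 0, 0, 0, 0], [18, 0, 0, 0, 0, 0, 0], [18, 0, 0, 0, 0, 0, 0]], force=60)

```text
time: 15.4
tool_pos: [573.4, -355.0, 77.8]
tcp_rot: [179.9, 0.1, 90.0]
ft_force: [0.6, -0.2, -1.1]
finger_gap: 21.0
```

```bash
python3 - <<'E'
from delta import *
s=sense();print(s['tool_pos'],s['tcp_rot'],s['ft_force'],s['finger_gap'])
E
```

```text
[ 573.36548747 -355.00113178   77.79587742] [1.79865007e+02 1.08281067e-01 8.99610654e+01] [ 0.60159693 -0.19581569 -1.13387885] 20.957067009393313
```

servo_tool(motion=[[15, 0, 0, -5, 0.002, 0.002, 0], [15, 0, 0, -10, 0, 0, 0], [15, 0, 0, -15, 0, 0, 0], [15, 0, 0, -20, 0, 0, 0], [15, 0, 0, -20, 0, 0, 0], [15, 0, 0, -15, 0, 0, 0], [15, 0, 0, 0, 0, 0, 0], [15, 0, 0, 0, 0, 0, 0]])

```text
time: 16.2
tool_pos: [573.7, -355.3, 171.7]
tcp_rot: [179.9, 0.1, 90.0]
ft_force: [-0.8, 0.3, -2.7]
finger_gap: 20.7
```

```bash
python3 - <<'E'
from delta import *
s=sense();print(s['tool_pos'],s['tcp_rot'],s['ft_force'],s['finger_gap']);delta(s,[390,-296,165],90)
E
```

```text
[ 573.69198581 -355.26255845  171.67836203] [1.79887018e+02 5.88028592e-02 8.99624297e+01] [-0.75791693  0.2971676  -2.72776463] 20.745546039892453
shift [  59.1 -183.7    6.3] rot [ 0.002   0.001  -0.0007]
```

servo_tool(motion=[[15, 3, -10, 0, 0, 0, 0], [15, 7, -20, 0, 0, 0, 0], [15, 8, -25, 0, 0, 0, 0], [15, 8, -25, 0, 0, 0, 0], [15, 8, -25, 0, 0, 0, 0], [15, 8, -25, 0, 0, 0, 0], [15, 8, -25, 0, 0, 0, 0], [15, 6, -18, 0, 0, 0, 0], [15, 0, 0, 0, 0, 0, 0], [15, 0, 0, 0, 0, 0, 0]])

```text
time: 17.2
tool_pos: [390.3, -293.0, 160.5]
tcp_rot: [-179.5, -0.5, 90.0]
ft_force: [0.9, -0.0, -3.4]
finger_gap: 20.5
```

```bash
python3 look.py w10; python3 - <<'E'
from delta import *
s=sense();print(s['ft_force'],s['finger_gap']);delta(s,[390,-296,125],90)
E
```

```text
17.2 [ 390.3 -293.   160.5] [-179.51   -0.46   89.98] [ 0.9 -0.  -3.4]
[-0.13175386 -0.59100372 -2.57441273] 20.813879845067046
shift [-3.3  0.  35.4] rot [-0.009  -0.0084 -0.0001]
```

servo_tool(motion=[[15, -2, 0, 10, -0.005, -0.004, 0], [15, -0.5, 0, 12, -0.003, -0.003, 0], [15, 0, 0, 12, 0, 0, 0], [15, 0, 0, 6, 0, 0, 0], [15, 0, 0, 0, 0, 0, 0], [15, 0, 0, 0, 0, 0, 0]])

```text
time: 17.85
tool_pos: [391.0, -295.1, 114.4]
tcp_rot: [-179.8, -0.2, 90.1]
ft_force: [-0.1, 0.0, -3.2]
finger_gap: 20.4
```

```bash
python3 - <<'E'
from delta import *
s=sense();print(s['tool_pos'],s['tcp_rot'],s['ft_force'],s['finger_gap']);delta(s,[389.7,-295.5,103],90)
E
```

```text
[ 391.04506509 -295.06920882  114.40037001] [-179.84672395   -0.18826468   90.05950804] [-0.08502007  0.01746934 -3.15853793] 20.41692256254278
shift [-0.5 -1.3 11.4] rot [-0.0027 -0.0033  0.001 ]
```

servo_tool(motion=[[15, -0.5, -1, 5, -0.002, -0.003, 0], [15, 0, -0.3, 4, 0, 0, 0], [15, 0, 0, 1, 0, 0, 0], [15, 0, 0, 0, 0, 0, 0], [15, 0, 0, 0, 0, 0, 0]])

```text
time: 18.35
tool_pos: [390.3, -296.2, 104.7]
tcp_rot: [179.9, 0.1, 90.1]
ft_force: [0.5, 0.2, -3.5]
finger_gap: 20.8
```

```bash
python3 - <<'E'
from delta import *
s=sense();print(s['tool_pos'],s['tcp_rot'],s['ft_force'],s['finger_gap']);delta(s,[389.7,-295.5,103],90)
a=snapshot("scene");b=snapshot("side");w=snapshot("wrist")
for n,i in zip(["scene","side","wrist"],[a,b,w]): cv2.imwrite(f"pics/{n}1.png",i)
S=cam("scene");D=cam("side")
for C in (S,D): print(proj(C,[[389.7,-294.8,45],[389.7,-294.8,35],[389.7,-294.8,80]]))
x,y=proj(S,[389.7,-294.8,50])[0].astype(int);x2,y2=proj(D,[389.7,-294.8,50])[0].astype(int)
o=np.zeros((600,800,3),np.uint8)
o[:400,:400]=cv2.resize(a[y-35:y+35,x-35:x+35],(400,400),interpolation=cv2.INTER_CUBIC)
o[:400,400:]=cv2.resize(b[y2-45:y2+45,x2-45:x2+45],(400,400),interpolation=cv2.INTER_CUBIC)
o[400:600,:320]=cv2.resize(w,(320,200),interpolation=cv2.INTER_AREA)
o[400:600,320:720]=cv2.resize(a[140:240,240:440],(400,200),interpolation=cv2.INTER_CUBIC)
cv2.imwrite("pics/fin.png",o)
E
```

```text
[ 390.31305585 -296.19935326  104.72404497] [1.79941219e+02 8.02306654e-02 9.00628300e+01] [ 0.48865534  0.17664802 -3.51697247] 20.765276765997225
shift [ 0.7 -0.6  1.7] rot [0.001  0.0014 0.0011]
[[321.7696922  229.47224816]
 [321.73828677 233.10575606]
 [321.88300425 216.28963991]]
[[380.8851756  235.11065548]
 [380.33406831 238.43463985]
 [382.89892268 222.9594919 ]]
```

View pics/fin.png

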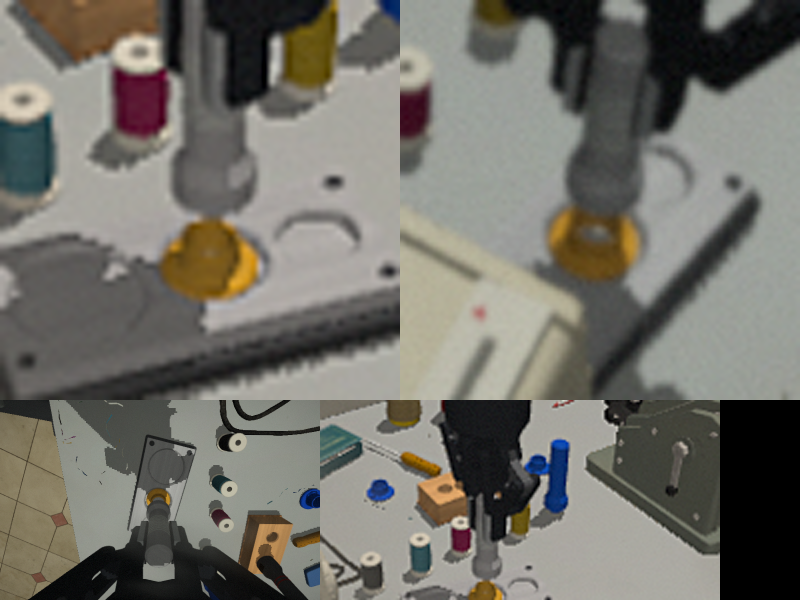

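The last view shows the setter upright over the brass grommet with a gap, and the spools and cutter still standing. I'll check the nose height numerically in the wrist image, using the setter's top disc and the head edge.

```bash
python3 - <<'E'
from delta import *
i=cv2.imread("pics/wrist1.png");s=sense();c=cam("wrist",s)
g=cv2.cvtColor(i,cv2.COLOR_BGR2GRAY);h=cv2.cvtColor(i,cv2.COLOR_BGR2HSV)
b=i[:,308:325].mean(1).round().astype(int)
print([(r,*b[r]) for r in range(176,215,2)])
print([(r,int(b[r].mean())) for r in range(216,345,3)])
t=s['tool_pos']
for off in (57.8,55.6):
    z=t[2]-off
    for lab,p in [("head edge",[0,15.7,z+10]),("top near",[0,11.7,z+100]),("top near98",[0,11.7,z+98]),("top far",[0,-10.3,z+100])]:
        print(off,lab,proj(c,[t[0]+p[0],t[1]+p[1],p[2]]).round(1))
E
```

```text
[(176, np.int64(57), np.int64(62), np.int64(63)), (178, np.int64(21), np.int64(66), np.int64(91)), (180, np.int64(22), np.int64(72), np.int64(100)), (182, np.int64(21), np.int64(75), np.int64(103)), (184, np.int64(22), np.int64(77), np.int64(106)), (186, np.int64(21), np.int64(73), np.int64(101)), (188, np.int64(16), np.int64(54), np.int64(77)), (190, np.int64(14), np.int64(50), np.int64(69)), (192, np.int64(16), np.int64(54), np.int64(76)), (194, np.int64(33), np.int64(69), np.int64(89)), (196, np.int64(71), np.int64(80), np.int64(83)), (198, np.int64(81), np.int64(84), np.int64(84)), (200, np.int64(70), np.int64(73), np.int64(72)), (202, np.int64(52), np.int64(54), np.int64(53)), (204, np.int64(54), np.int64(56), np.int64(55)), (206, np.int64(56), np.int64(58), np.int64(57)), (208, np.int64(68), np.int64(71), np.int64(70)), (210, np.int64(69), np.int64(71), np.int64(71)), (212, np.int64(68), np.int64(71), np.int64(71)), (214, np.int64(68), np.int64(70), np.int64(71))]
[(216, 67), (219, 56), (222, 56), (225, 57), (228, 58), (231, 68), (234, 67), (237, 67), (240, 68), (243, 70), (246, 70), (249, 71), (252, 73), (255, 72), (258, 69), (261, 64), (264, 62), (267, 62), (270, 61), (273, 61), (276, 60), (279, 60), (282, 59), (285, 58), (288, 61), (291, 74), (294, 74), (297, 75), (300, 75), (303, 75), (306, 75), (309, 74), (312, 74), (315, 74), (318, 74), (321, 74), (324, 74), (327, 73), (330, 75), (333, 134), (336, 139), (339, 141), (342, 142)]
57.8 head edge [[317.1 197.1]]
57.8 top near [[317.3 288.4]]
57.8 top near98 [[317.3 285.2]]
57.8 top far [[317.3 335.7]]
55.6 head edge [[317.1 198.3]]
55.6 top near [[317.3 292. ]]
55.6 top near98 [[317.3 288.7]]
55.6 top far [[317.3 339.9]]
```

Both edges agree with the 57.8 mm TCP-to-nose offset, so the gap is about 11.5 mm. One small trim remains.

servo_tool(motion=[[15, 0.5, -0.5, 1, 0.001, 0.001, 0], [15, 0, 0, 0, 0, 0, 0], [15, 0, 0, 0, 0, 0, 0], [15, 0, 0, 0, 0, 0, 0], [15, 0, 0, 0, 0, 0, 0]])

```text
time: 19.0
tool_pos: [390.0, -295.9, 104.1]
tcp_rot: [180.0, 0.0, 90.1]
ft_force: [-0.5, -0.1, -2.4]
finger_gap: 20.7
```

```bash
python3 - <<'E'
from delta import *
s=sense();print(s['tool_pos'],s['tcp_rot'],s['ft_force'],s['finger_gap'],s['qd'].round(2));delta(s,[389.7,-295.5,103],90)
E
```

```text
[ 390.01794496 -295.85624003  104.09686991] [1.79971154e+02 4.82585154e-02 9.00659685e+01] [-0.48060578 -0.10558056 -2.40926296] 20.713895184596648 [-0.   -0.08 -0.04 -0.06  0.07 -0.02]
shift [ 0.4 -0.3  1.1] rot [0.0005 0.0008 0.0012]
```

Still, within 0.5 mm laterally and upright, with a gap of about 11 mm. Handing in.

```bash
python3 -c "
from bench import hand_in
print(hand_in())"
```

```text
the job is handed in; nothing more can be done
None
```

The brass grommet is seated flange down in the die's middle recess and released. The arm is holding the bright steel setter upright and still over it, and I handed the job in at about 19 s.

- **Grommet:** it touched the recess floor at the expected height with about 7 N. The wrist view after letting go showed it concentric and flat in the recess.
- **Setter position:** by the measured poses it is within about 0.5 mm of the grommet's axis and less than 0.1° from vertical.
- **Nose gap:** about 11 mm above the barrel, worked out from the arm height and checked against the setter's top and head edges in the wrist image. That check fits to roughly 1 mm. The nose itself was hard to see directly in the camera views.
- **Contact:** the wrist reading was about the setter's own weight (2.4–3.5 N), so it is not touching the grommet or die.
- **Spools and cutter:** they were still standing in the last pictures. I checked that by eye and did not re-measure their positions.
- **Grip reading:** on both parts the measured finger opening was 1–2 mm below the nominal diameter. The close-up of the grommet and the wrist view of the setter showed both properly gripped.

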